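# Refit the cooker's control knob and hold it pressed

## Robot

A 6-joint arm with a two-finger parallel gripper is mounted at the origin on the work surface. World frame = base frame: x ahead of the robot, y to its left, z up, the work surface at z = 0. Lengths are in mm, angles in rad, forces in N, time in s.
With the tool pointing down it reaches from about 375 to 825 mm from the base axis. Payload 5.5 kg.
Tool frame: the origin (TCP) lies midway between the tips of the shut fingers; the grasp point (between the pads) lies 19 mm behind it; z points along the fingers, y is the line along which they close (so a half turn about z gives the same grasp; the last joint's range is limited). The gripper opens to 85 mm and grips with 20 to 120 N. Pads are 22 mm wide; open, the fingers measure 114 mm over their backs; the gripper's body (76 mm by 85 mm) begins 54 mm behind the grasp point. The pads swing forward as they close: fully open they stand 13 mm farther back than shut.
Start: joints at [0, 0.314, -0.047, 1.21, 0, 1.571], TCP at [599.996, -0, 231.299] pointing down, gripper open.
Joint ranges: [-2.67, 2.67], [-0.69, 1.73], [-1.03, 1.25], [-2.08, 2.16], [-1.42, 1.45], [-3.14, 3.14]. Speed limits (rad/s): [2.39, 2.39, 3.01, 3.14, 3.14, 3.14].

## Interface

Orientations are given as a 3x3 rotation matrix whose columns are the frame's x, y, z axes.
In Python, from plant import * gives the robot as it stands. The module is installed in compiled form; this text tells all that it offers.
- The arm moves only by the tool move_arm, never from a script. Its argument "commands" is a list of rows, each an object with "travel": the shift along the tool's x, y, z as a fraction of full scale, a list of three; "delta_rot": the turn, a rotation vector about the tool's x, y, z as a fraction of full scale, a list of three; "grip": the closure, from -1 (fully open) to 1 (shut). In form: [{"travel": [dx, dy, dz], "delta_rot": [rx, ry, rz], "grip": grip}, ...]. A call has 1 to 20 rows; each row is the pose to reach, as a shift and turn from the pose commanded when the call began, along the tool's axes at that moment; what a row does not reach only later rows make up. Full scale, the value 1, is 0.4 m for a shift and 1.5 rad for a turn. A row lasts 1/10 s, in which the tool goes at most 50 mm and 8.59 degrees, less where a joint would pass 70% of its speed; a pose out of reach is approached as far as the arm can. A call with a number of a shift or a turn outside -1 to 1 is refused whole. A call with a gripper value outside its range is refused whole. The fingers move at their own pace and stop on an object; "squeeze" is the grip in N (left out, the last holds). Time passes only in rows, so rows that repeat a pose let the fingers close. It gives the time, the measured TCP pose, the force, the opening and the grip force at its end, in the units of the state.
- get_state(): the state, without advancing time (a new reading comes with each control period).
- read_camera(name): name is "scene" or "side" or "wrist"; returns the picture (384x512x3 uint8, red, green, blue); there is no depth.
- camera_info(name): a dict with "mtx" (3x3 intrinsics, pixels), "xyz" and "rotation" of the camera in the world. Camera axes: x right, y up, looking along -z (the intrinsics and any distortion apply to the point x, -y, -z); pixel columns grow to the right and rows downward; lengths in mm; the calibration is good to about 2 mm. A picture is of the moment at which its call begins: read the wrist's pose just before it. camera_info takes no time and is no camera call; for the wrist camera it gives the pose at the moment of the call.
- hand_in(): hands the job in; it is judged then, once.
Trained networks look in the newest picture that a camera, given by its name, has taken for a name from the list of things; names that differ only in an ending like _2 or _b are one class to them, and where a whole thing is asked for, a point or a joint stands for the part that bears it (a point fixed in the world has none). Each returns a list of dicts, best first, with "score" (0 to 1); they miss things now and then, are a little off and sometimes report something else, mostly with a low value. They report only what shows in the picture. A call takes as long as a camera call. They do not tell look-alikes from the thing itself.
- masks_of(camera, thing): "region" (384x512 bool, what is visible of it) and "location" ([column, row] in pixels, amid what is visible of it).
The state is a dict: "time_s": time; "joint_pos": joint angles; "qvel": joint speeds; "tau": joint torques, N m; "position": TCP position; "tcp_rot": TCP orientation; "wrist_force": force on the tool from outside, world axes, zero at the start; "torque": the same for the moment, N m; "finger_gap": finger opening in mm; "grip_force": force on a finger pad.
Only numpy, scipy, OpenCV 4.12 (cv2) and the standard library are available. Lean on these libraries where they do the work, as an engineer would, in place of code of your own. Each camera call takes 0.05 s, during which the arm holds its last target. There are 200 camera calls.

## Task

Put the gas cooker's control back together: lay the thick spacer plate on the raised block squarely over the stem, lay the thinner steel bezel plate squarely on the spacer, then turn the knob so that its D-shaped hole matches the stem's flat and push it fully onto the stem. Keep pushing so that the springy stem is held well down, as for lighting the burner, and finish like that: the job ends with the gripper still on the knob, pressing it. Leave everything else on the ledge where it stands.

Things in the scene. Friction and masses are not known exactly. Their poses are not given: they have to be found in the camera images.
- hob: Single-burner steel gas cooker, 300 (x) x 260 (y) mm, its flat deck 85 mm above the ledge; fixed. Origin: centre of its underside. The burner with four pan-support arms (up to 34 mm above the deck) is centred 45 mm to +x of the origin; the control is 100 mm to -x of it, towards the robot.
- boss_top (a point): Centre of the top of the cooker's raised steel block, 68 (x) x 50 (y) mm and 12 mm high above the deck, through which the control stem stands up; the top is 97 mm above the ledge. Axes as the cooker's, z up. A plate is squarely placed when its outline lies over the block's, sides parallel.
- stem_top (a point): Top of the control stem, on its axis: an upright brass D-shaft of 14 mm diameter with one flat, 3 mm from the axis, facing this point's +x, top 3 mm tapered. At rest the top is 48 mm above the block (145 mm above the ledge). Its foot is a 26 mm bright collar cut off straight on the same side. Turned up to 0.4 rad from the cooker's x; stiff (0.6 N m).
- stem (a joint): How far the stem is pushed down, in m: 0 at rest, 0.006 at its stop. A spring pushes it up with 4 N at rest and 10 N at the stop; well down means at least 0.0035.
- spacer: Loose grey plate 68 (x) x 50 (y) x 16 mm thick with a 30 mm round hole in its centre, lying flat; 80 g. Origin: centre of its underside. It goes on the block first.
- bezel: Loose steel plate 68 (x) x 50 (y) x 10 mm thick with a 30 mm round hole in its centre, lying flat; 90 g. Origin: centre of its underside. It goes on top of the spacer.
- knob: Loose white plastic knob standing upright, about 60 g. Origin: centre of its underside, z up. Round skirt 40 mm across, 18 mm high; on top of it a straight upright grip bar, 38 mm long (x), 12 mm wide (y), from 18 to 40 mm above the underside. A small pointed nose on the skirt's side, out to 30 mm from the axis, points to +x, the side on which the D-shaped hole has its flat.
- bore (a point): Mouth of the D-shaped hole in the middle of the knob's underside (axes as the knob's). 14 mm deep, its flat to +x, 1 mm clearance all round, flared mouth; it enters within about 0.12 rad. Fully on, the underside is 14 mm below the stem's top: 8 mm above the bezel with the stem at rest, 2 mm with the stem at its stop. The nose then points the way the stem's flat faces.
- cup: Bystander: plastic cup, 76 mm across, 90 mm tall, standing among the loose parts; origin under its centre.
- sufuria: Bystander: aluminium cooking pot with clipped lid, 224 mm across, 141 mm tall; origin under its centre.
- tongs: Bystander: steel tongs lying flat, 270 mm long along x, 50 mm wide, 10 mm thick; origin at the middle, underneath.
- matchbox: Bystander: matchbox 55 x 36 x 16 mm; origin under its centre.
- bowl: Bystander: white bowl 110 mm across, 45 mm tall; origin under its centre.
- jar: Bystander: glass jar with lid, 66 mm across, 85 mm tall; origin under its centre.
Things that resemble listed ones, but are neither listed nor needed, are in the scene too. Several things have the shape of the spacer; the one meant has the colours described above.

How it is judged:
By the outcome, as a careful person would: the job done as asked, in the order asked, and still so for the second after the job is handed in, while the arm keeps its last pose, push and grip.
It also fails if it takes over 72 s, if anything falls off the work surface, if the arm or the gripper's body presses on something with over 40 N, if the wrist force passes 120 N, or if a joint passes its speed limit or range.

## Working session

There is one attempt and no reset: what is moved stays moved. The work goes in short steps, Python scripts to look and compute and a tool call to move; the robot and the scene stay as the last step left them, time stands still between calls to the robot, and variables do not carry over. Pictures are saved under pics/ and viewed, at most 10 in all, crops included, and the job is handed in when it is done.

Besides the shell and the picture viewer there is one more tool, called after "Call:" by a JSON object that holds its "method" and its "body". move_arm: Moves the arm, as the interface text tells. Its arguments: {"type":"object","properties":{"commands":{"type":"array"},"squeeze":{"type":"number"}},"required":["commands"]}

```bash
mkdir -p pics; ls
cat > h.py <<'E'
from plant import *
import numpy as np, cv2
def snap(c,name=None):
    im=read_camera(c)
    if name: cv2.imwrite(f'pics/{name}.png',cv2.cvtColor(im,cv2.COLOR_RGB2BGR))
    return im
def ray(c,px,info=None):
    i=info or camera_info(c); K=np.array(i['mtx']); R=np.array(i['rotation'])
    v=np.linalg.inv(K)@np.array([px[0],px[1],1.]); d=R@np.array([v[0],-v[1],-v[2]])
    return np.array(i['xyz'],float),d/np.linalg.norm(d)
def at_z(c,px,z,info=None):
    o,d=ray(c,px,info); return o+d*(z-o[2])/d[2]
def proj(c,P,info=None):
    i=info or camera_info(c); K=np.array(i['mtx']); R=np.array(i['rotation'])
    q=R.T@(np.array(P,float)-np.array(i['xyz'])); q=K@np.array([q[0],-q[1],-q[2]]); return q[:2]/q[2]
E
python3 - <<'E'
from h import *
for c in ('scene','side','wrist'):
    im=snap(c,c+'0'); i=camera_info(c); print(c,np.round(i['xyz']),np.round(i['rotation'],3).tolist(),np.round(i['mtx'],1).tolist(),[k for k in i])
a=cv2.imread('pics/scene0.png');b=cv2.imread('pics/side0.png')
cv2.imwrite('pics/a.png',cv2.resize(a,(800,600)));cv2.imwrite('pics/b.png',cv2.resize(b,(800,600)))
for c in('scene','side'):
  for t in ('hob','stem_top','spacer','bezel','knob','cup'):
    print(c,t,[(round(m['score'],2),np.round(m['location']).tolist(),int(m['region'].sum())) for m in masks_of(c,t)])
print(get_state())
E
```

```text
pics
scene [1244.  644. 1205.] [[-0.684, -0.527, 0.505], [0.73, -0.503, 0.464], [0.01, 0.686, 0.728]] [[357.9, 0.0, 254.5], [0.0, 357.9, 186.0], [0.0, 0.0, 1.0]] ['mtx', 'xyz', 'rotation']
side [-193. -969.  887.] [[0.809, 0.316, -0.496], [-0.588, 0.446, -0.675], [0.008, 0.837, 0.547]] [[403.7, 0.0, 253.4], [0.0, 403.7, 189.2], [0.0, 0.0, 1.0]] ['mtx', 'xyz', 'rotation']
wrist [599.  77. 372.] [[1.0, -0.001, 0.0], [0.001, 0.955, 0.298], [-0.001, -0.298, 0.955]] [[280.8, 0.0, 248.2], [0.0, 280.8, 190.7], [0.0, 0.0, 1.0]] ['mtx', 'xyz', 'rotation']
scene hob [(0.72, [288.0, 254.0], 5493), (0.18, [189.0, 181.0], 73)]
scene stem_top []
scene spacer [(0.52, [254.0, 196.0], 151)]
scene bezel [(0.41, [213.0, 199.0], 128)]
scene knob [(0.67, [187.0, 181.0], 67)]
scene cup []
side hob [(0.75, [237.0, 168.0], 3828)]
side stem_top [(0.53, [216.0, 163.0], 36)]
side spacer [(0.9, [227.0, 300.0], 365), (0.72, [254.0, 227.0], 203), (0.64, [358.0, 358.0], 88), (0.57, [269.0, 314.0], 490), (0.56, [303.0, 274.0], 409), (0.44, [159.0, 166.0], 363)]
side bezel [(0.69, [302.0, 233.0], 209)]
side knob [(0
[... 233 characters left out ...]
    7.51331234e-06,  1.57077621e+00]), 'qvel': array([-0.0011611 ,  0.0030312 , -0.00137577,  0.00055306,  0.00138879,
        0.00067981]), 'tau': array([-3.61234052e-04, -5.39338517e+01,  3.40016305e+01,  1.35092399e-03,
        1.10525332e-04, -2.35507503e-05]), 'position': array([5.99986962e+02, 2.16104060e-02, 2.31316564e+02]), 'tcp_rot': array([[-5.19925199e-05,  9.99999999e-01,  1.40557824e-05],
       [ 9.99999999e-01,  5.19924143e-05,  7.51376037e-06],
       [ 7.51302956e-06,  1.40561731e-05, -1.00000000e+00]]), 'wrist_force': array([-0.08079576, -0.28277002,  0.63611226]), 'torque': array([ 0.04978615,  0.01378027, -0.02417512]), 'grip_force': 0.0, 'finger_gap': 85.34686039975576}
```

View pics/b.png

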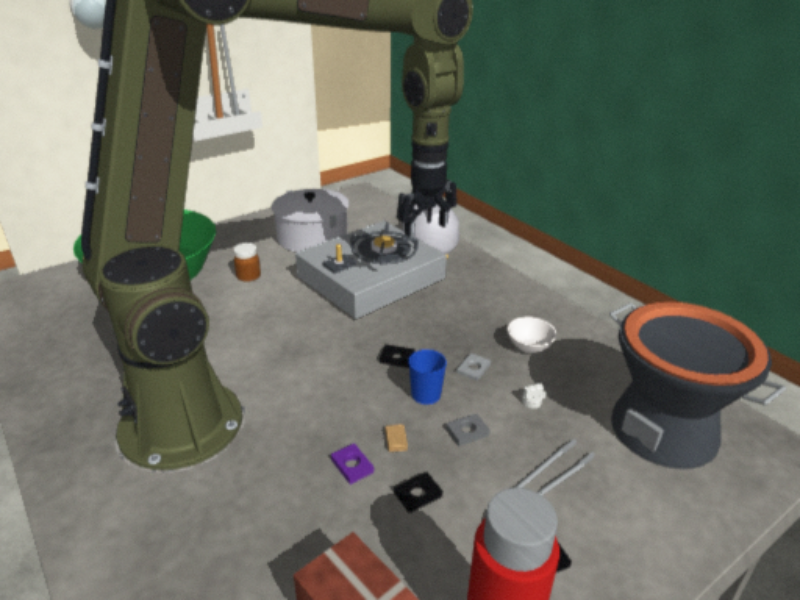

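View pics/a.png

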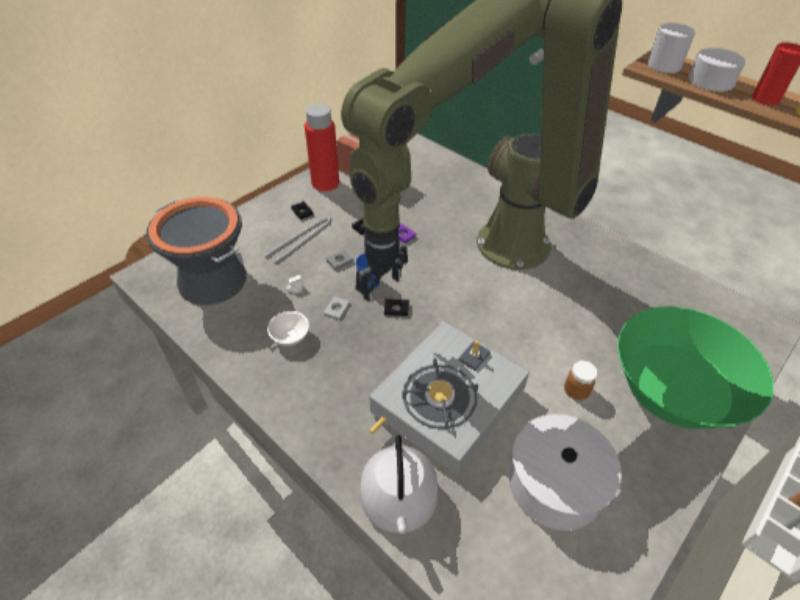

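The side picture (in 512-px terms) shows the spacer candidates: grey (299,275), black (254,227), black (268,314), purple (225,296) and black (358,358). The grey one fits the description. The bezel is the brighter plate at (302,233), the knob is at (341,254), and the stem is at (216,163). The scene picture agrees: grey at (217,166), steel at (215,197), knob at (188,181).

Run:
```python
from h import *
for n,s,c,z in (('spacer',(299,275),(217,166),16),('bezel',(303,233),(215,197),10),('knob',(341,254),(188,181),20),('stem',(216,156),(304,222),145),('cup',(273,228),None,90)):
    print(n,at_z('side',s,z).round(), at_z('scene',c,z).round() if c else '')
```

```text
spacer [ 434. -351.   16.] [ 447. -335.   16.]
bezel [ 581. -205.   10.] [ 586. -199.   10.]
knob [ 600. -362.   20.] [ 610. -354.   20.]
stem [500. 219. 145.] [516. 227. 145.]
cup [ 449. -202.   90.]
```

Call:
{"method": "move_arm", "body": {"commands": [{"travel":[-0.12,-0.04,-0.1],"delta_rot":[0,0,0],"grip":-1},{"travel":[-0.24,-0.08,-0.17],"delta_rot":[0,0,0],"grip":-1},{"travel":[-0.36,-0.12,-0.17],"delta_rot":[0,0,0],"grip":-1},{"travel":[-0.47,-0.16,-0.17],"delta_rot":[0,0,0],"grip":-1},{"travel":[-0.57,-0.19,-0.17],"delta_rot":[0,0,0],"grip":-1},{"travel":[-0.62,-0.2,-0.17],"delta_rot":[0,0,0],"grip":-1},{"travel":[-0.62,-0.2,-0.17],"delta_rot":[0,0,0],"grip":-1},{"travel":[-0.62,-0.2,-0.17],"delta_rot":[0,0,0],"grip":-1},{"travel":[-0.62,-0.2,-0.17],"delta_rot":[0,0,0],"grip":-1}]}}

```text
time_s: 1.65
position: [520.2, -247.1, 299.3]
tcp_rot: [[-0.001, 1.0, -0.0], [1.0, 0.001, 0.001], [0.001, -0.0, -1.0]]
wrist_force: [0.6, 0.2, 0.5]
finger_gap: 85.5
grip_force: 0.0
```

Run:
```python
from h import *
import pickle
info=camera_info('wrist'); im=snap('wrist','w1'); pickle.dump(info,open('w1.pkl','wb'))
cv2.imwrite('pics/w1b.png',cv2.resize(cv2.imread('pics/w1.png'),(800,600),interpolation=cv2.INTER_CUBIC))
o=[]
for t in ('spacer','bezel','knob','cup','bowl','tongs','matchbox'):
    for k,m in enumerate(masks_of('wrist',t)):
        o.append((t,k,m)); r=m['region']; r8=r.astype(np.uint8)
        print(t,k,round(m['score'],2),np.round(m['location']).tolist(),int(r.sum()),np.median(im[r],axis=0),at_z('wrist',m['location'],10,info).round()[:2])
pickle.dump(o,open('w1m.pkl','wb'))
print(get_state()['position'], get_state()['time_s'])
```

```text
spacer 0 0.93 [197.0, 213.0] 1233 [140. 140. 139.] [ 436. -343.]
spacer 1 0.69 [102.0, 251.0] 1222 [32. 31. 33.] [ 269. -413.]
spacer 2 0.67 [201.0, 29.0] 1853 [41. 40. 42.] [456. -74.]
spacer 3 0.61 [50.0, 181.0] 1623 [123.  68. 150.] [ 206. -289.]
spacer 4 0.61 [173.0, 332.0] 313 [43. 43. 44.] [ 377. -585.]
bezel 0 0.89 [300.0, 127.0] 1254 [167. 167. 166.] [ 598. -204.]
knob 0 0.83 [299.0, 219.0] 577 [154. 152. 147.] [ 604. -354.]
knob 1 0.17 [187.0, 133.0] 3003 [ 37.  66. 121.] [ 428. -214.]
cup 0 0.68 [186.0, 137.0] 3000 [ 37.  66. 121.] [ 425. -219.]
bowl 0 0.64 [402.0, 143.0] 4745 [198. 192. 187.] [ 754. -228.]
tongs 0 0.75 [222.0, 302.0] 1715 [128. 128. 127.] [ 473. -518.]
matchbox 0 0.75 [120.0, 174.0] 885 [183. 156. 118.] [ 318. -277.]
[ 520.20322855 -247.54066078  299.34909427] 2.05
```

View pics/w1b.png

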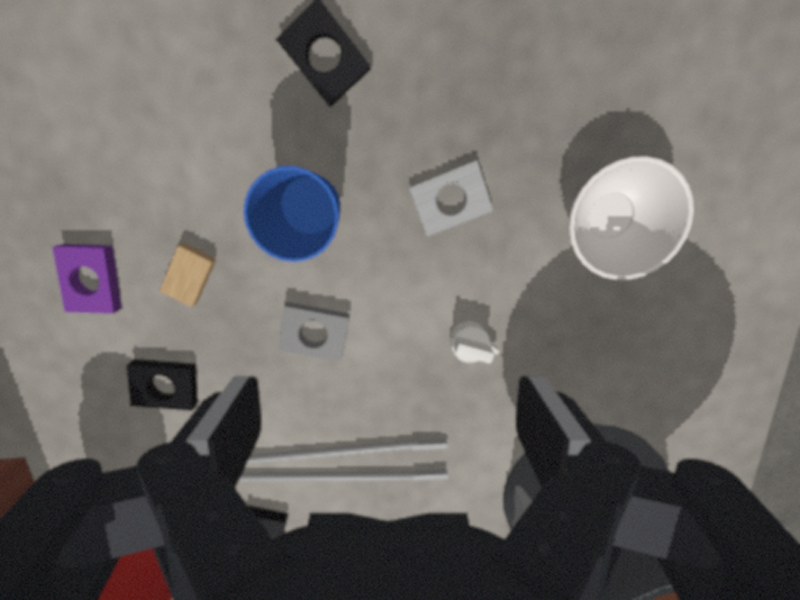

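The wrist picture (800 px) shows the grey spacer at (313,330) with its long side about 8° clockwise, and the steel bezel at (452,198), turned about +20°. The knob is at (474,340) with its nose at (497,352). The black plates (325,55), (163,384), (265,515) and the purple one (87,280) are look-alikes.

```bash
cat >> h.py <<'E'
from scipy.optimize import minimize
def box(x,y,yaw,L,W,z0,z1):
    c,s=np.cos(yaw),np.sin(yaw)
    return np.array([[x+c*a*L/2-s*b*W/2,y+s*a*L/2+c*b*W/2,z] for z in(z0,z1) for a in(-1,1) for b in(-1,1)])
def fit(c,region,L,W,z0,z1,p0,info=None,S=4):
    i=info or camera_info(c)
    n=np.argwhere(region)[:,::-1]; hull=cv2.convexHull(n.astype(np.int32))
    t=np.zeros((384*S,512*S),np.uint8); h=((hull.astype(float)+.5)*S).astype(np.int32); cv2.fillConvexPoly(t,h,1)
    t=cv2.dilate(t,np.ones((S,S),np.uint8))
    def f(p):
        q=np.array([proj(c,P,i) for P in box(p[0],p[1],p[2]/60,L,W,z0,z1)])
        m=np.zeros_like(t); cv2.fillConvexPoly(m,cv2.convexHull(((q+.5)*S).astype(np.int32)),1)
        return 1-(m&t).sum()/(m|t).sum()
    best=None
    for d in(-15,0,15):
        r=minimize(f,[p0[0],p0[1],p0[2]*60+d],method='Nelder-Mead',options=dict(initial_simplex=np.array([[p0[0],p0[1],p0[2]*60+d]]*4)+np.array([[0,0,0],[8,0,0],[0,8,0],[0,0,10]]),xatol=.05,fatol=1e-4))
        if best is None or r.fun<best.fun: best=r
    return best.x*[1,1,1/60],best.fun
E
python3 - <<'E'
from h import *
import pickle
info=pickle.load(open('w1.pkl','rb')); o=pickle.load(open('w1m.pkl','rb'))
d={(t,k):m for t,k,m in o}
print('spacer',fit('wrist',d['spacer',0]['region'],68,50,0,16,[437,-343,-.14],info))
print('bezel',fit('wrist',d['bezel',0]['region'],68,50,0,10,[595,-204,.35],info))
print('knob',at_z('wrist',d['knob',0]['location'],20,info))
print(get_state()['joint_pos'].round(3))
E
```

```text
spacer (array([ 4.42462112e+02, -3.42331008e+02, -1.65442434e-01]), np.float64(0.055617977528089835))
bezel (array([ 5.81341572e+02, -2.04458424e+02,  3.90016427e-01]), np.float64(0.028399114436216455))
knob [ 602.49659315 -349.39595192   20.        ]
[-0.444  0.251  0.023  1.343 -0.     1.126]
```

Call:
{"method": "move_arm", "body": {"commands": [{"travel":[-0.08,-0.07,0.04],"delta_rot":[0,0,-0.1],"grip":-1},{"travel":[-0.16,-0.13,0.1],"delta_rot":[0,0,-0.2],"grip":-1},{"travel":[-0.235,-0.195,0.17],"delta_rot":[0,0,-0.3],"grip":-1},{"travel":[-0.235,-0.195,0.24],"delta_rot":[0,0,-0.4],"grip":-1},{"travel":[-0.235,-0.195,0.3],"delta_rot":[0,0,-0.5],"grip":-1},{"travel":[-0.235,-0.195,0.36],"delta_rot":[0,0,-0.6],"grip":-1},{"travel":[-0.235,-0.195,0.4],"delta_rot":[0,0,-0.7],"grip":-1},{"travel":[-0.235,-0.195,0.45],"delta_rot":[0,0,-0.8],"grip":-1},{"travel":[-0.235,-0.195,0.45],"delta_rot":[0,0,-0.9],"grip":-1},{"travel":[-0.235,-0.195,0.45],"delta_rot":[0,0,-0.937],"grip":-1},{"travel":[-0.235,-0.195,0.45],"delta_rot":[0,0,-0.937],"grip":-1},{"travel":[-0.235,-0.195,0.45],"delta_rot":[0,0,-0.937],"grip":-1},{"travel":[-0.235,-0.195,0.45],"delta_rot":[0,0,-0.937],"grip":-1}]}}

```text
time_s: 3.35
position: [442.2, -342.0, 119.5]
tcp_rot: [[-0.986, 0.166, 0.0], [0.166, 0.986, -0.0], [-0.0, -0.0, -1.0]]
wrist_force: [0.6, 0.3, -0.2]
finger_gap: 85.5
grip_force: 0.0
```

```bash
cat >> h.py <<'E'
def look(t,L,W,z0,z1,p0,name):
    info=camera_info('wrist'); im=snap('wrist',name); 
    for m in masks_of('wrist',t)[:2]:
        print(t,round(m['score'],2),np.round(m['location']).tolist(),np.median(im[m['region']],axis=0),fit('wrist',m['region'],L,W,z0,z1,p0,info))
    s=get_state(); print('tcp',s['position'].round(1),'heading',round(float(np.arctan2(s['tcp_rot'][1,0],s['tcp_rot'][0,0])),4),s['time_s'])
E
python3 - <<'E'
from h import *
look('spacer',68,50,0,16,[442,-342,-.165],'w2')
E
```

```text
spacer 0.9 [244.0, 172.0] [129. 128. 127.] (array([ 4.40922501e+02, -3.41554219e+02, -1.86965782e-01]), np.float64(0.014075841474211814))
spacer 0.82 [137.0, 24.0] [36. 35. 37.] (array([ 4.42e+02, -3.42e+02, -4.15e-01]), np.float64(1.0))
tcp [ 442.1 -342.1  119.5] heading 2.9757 3.45
```

View pics/w2.png

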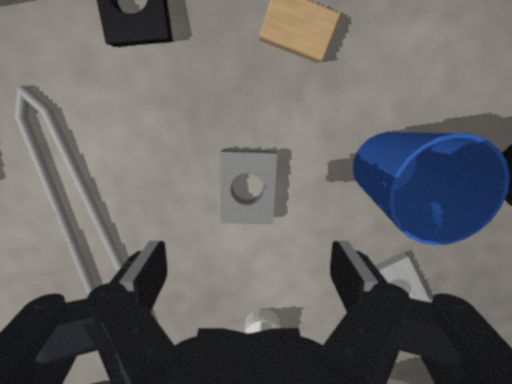

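Call:
{"method": "move_arm", "body": {"commands": [{"travel":[0.003,0.001,0.1],"delta_rot":[0,0,0.014],"grip":-1},{"travel":[0.003,0.001,0.2],"delta_rot":[0,0,0.014],"grip":-1},{"travel":[0.003,0.001,0.27],"delta_rot":[0,0,0.014],"grip":-1},{"travel":[0.003,0.001,0.305],"delta_rot":[0,0,0.014],"grip":-1},{"travel":[0.003,0.001,0.305],"delta_rot":[0,0,0.014],"grip":-1},{"travel":[0.003,0.001,0.305],"delta_rot":[0,0,0.014],"grip":1},{"travel":[0.003,0.001,0.305],"delta_rot":[0,0,0.014],"grip":1},{"travel":[0.003,0.001,0.305],"delta_rot":[0,0,0.014],"grip":1},{"travel":[0.003,0.001,0.305],"delta_rot":[0,0,0.014],"grip":1},{"travel":[0.003,0.001,0.305],"delta_rot":[0,0,0.014],"grip":1}], "squeeze": 40}}

```text
time_s: 4.45
position: [442.3, -342.5, -0.8]
tcp_rot: [[-0.983, 0.185, 0.003], [0.185, 0.983, -0.002], [-0.003, -0.002, -1.0]]
wrist_force: [-0.8, 0.7, 5.9]
finger_gap: 48.8
grip_force: 42.3
```

Call:
{"method": "move_arm", "body": {"commands": [{"travel":[0,0,0],"delta_rot":[0,0,0],"grip":-0.7},{"travel":[0,0,-0.016],"delta_rot":[0,0,0],"grip":-0.7},{"travel":[0,0,-0.016],"delta_rot":[0,0,0],"grip":-0.7},{"travel":[0,0,-0.016],"delta_rot":[0,0,0],"grip":1},{"travel":[0,0,-0.016],"delta_rot":[0,0,0],"grip":1},{"travel":[0,0,-0.016],"delta_rot":[0,0,0],"grip":1},{"travel":[0,0,-0.016],"delta_rot":[0,0,0],"grip":1},{"travel":[0,0,-0.016],"delta_rot":[0,0,0],"grip":1}]}}

```text
time_s: 5.25
position: [441.0, -341.5, 4.0]
tcp_rot: [[-0.983, 0.185, 0.0], [0.185, 0.983, -0.0], [-0.0, -0.0, -1.0]]
wrist_force: [-1.0, 0.9, 5.1]
finger_gap: 49.1
grip_force: 41.5
```

Call:
{"method": "move_arm", "body": {"commands": [{"travel":[0,0,-0.1],"delta_rot":[0,0,0],"grip":1},{"travel":[0,0,-0.22],"delta_rot":[0,0,0],"grip":1},{"travel":[0,0,-0.34],"delta_rot":[0,0,0],"grip":1},{"travel":[0,0.05,-0.45],"delta_rot":[0,0,0],"grip":1},{"travel":[0,0.12,-0.54],"delta_rot":[0,0,0],"grip":1},{"travel":[-0.01,0.21,-0.61],"delta_rot":[0,0,0],"grip":1},{"travel":[-0.02,0.31,-0.67],"delta_rot":[0,0,0],"grip":1},{"travel":[-0.02,0.42,-0.69],"delta_rot":[0,0,0],"grip":1},{"travel":[-0.02,0.54,-0.69],"delta_rot":[0,0,0],"grip":1},{"travel":[-0.02,0.66,-0.69],"delta_rot":[0,0,0],"grip":1},{"travel":[-0.03,0.78,-0.69],"delta_rot":[0,0,0],"grip":1},{"travel":[-0.03,0.9,-0.69],"delta_rot":[0,0,0],"grip":1}]}}

```text
time_s: 6.45
position: [519.5, 12.0, 279.3]
tcp_rot: [[-0.983, 0.185, -0.0], [0.185, 0.983, -0.0], [0.0, -0.0, -1.0]]
wrist_force: [1.3, 0.1, -0.6]
finger_gap: 48.9
grip_force: 42.6
```

Call:
{"method": "move_arm", "body": {"commands": [{"travel":[-0.01,0.12,0],"delta_rot":[0,0,0],"grip":1},{"travel":[-0.02,0.24,0],"delta_rot":[0,0,0],"grip":1},{"travel":[-0.026,0.35,0],"delta_rot":[0,0,0],"grip":1},{"travel":[-0.026,0.45,0],"delta_rot":[0,0,0],"grip":1},{"travel":[-0.026,0.52,0],"delta_rot":[0,0,0],"grip":1},{"travel":[-0.026,0.543,0],"delta_rot":[0,0,0],"grip":1},{"travel":[-0.026,0.543,0],"delta_rot":[0,0,0],"grip":1},{"travel":[-0.026,0.543,0],"delta_rot":[0,0,0],"grip":1},{"travel":[-0.026,0.543,0],"delta_rot":[0,0,0],"grip":1}]}}

```text
time_s: 7.35
position: [569.7, 220.2, 279.7]
tcp_rot: [[-0.982, 0.187, -0.0], [0.187, 0.982, -0.0], [0.0, -0.001, -1.0]]
wrist_force: [0.3, -1.0, -0.3]
finger_gap: 48.5
grip_force: 42.5
```

Run:
```python
from h import *
import pickle
i=camera_info('wrist'); im=snap('wrist','w3'); pickle.dump(i,open('w3.pkl','wb'))
o={}
for t in('hob','stem_top'):
    for m in masks_of('wrist',t):
        print(t,round(m['score'],2),np.round(m['location']),m['region'].sum(),at_z('wrist',m['location'],145,i).round(1)); o.setdefault(t,m)
pickle.dump(o,open('w3m.pkl','wb')); s=get_state(); print(s['position'],s['finger_gap'],s['time_s'])
```

```text
hob 0.71 [464. 140.] 17236 [567.2 434.5 145. ]
hob 0.64 [263. 144.] 35170 [534.7 242.1 145. ]
stem_top 0.59 [  7. 220.] 278 [563.3 -39.7 145. ]
stem_top 0.57 [233. 109.] 124 [497.2 219.9 145. ]
[569.84561092 220.53454655 279.989962  ] 48.91957004707813 7.5
```

View pics/w3.png

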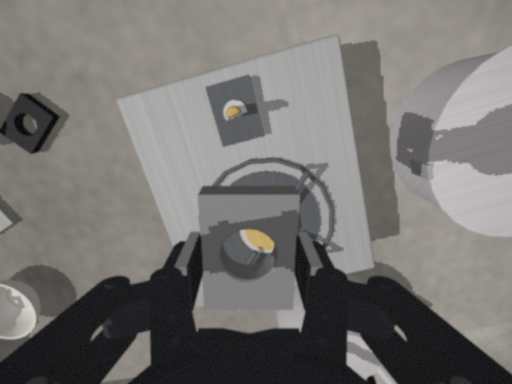

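The wrist picture shows the dark raised block with its centre at about (236,110) and the stem on it. The spacer is held squarely between the fingers, with its hole at about (248,250). I'll zoom in on the block and fit it.

Run:
```python
from h import *
import pickle
i=pickle.load(open('w3.pkl','rb')); im=cv2.imread('pics/w3.png')
cv2.imwrite('pics/w3z.png',cv2.resize(im[65:155,186:286],None,fx=6.4,fy=6.4,interpolation=cv2.INTER_CUBIC))
g=im.max(2); print(g[60:150:10,200:280:8])
m=np.zeros(g.shape,bool); m[65:155,195:275]=g[65:155,195:275]<95
n,l,st,ce=cv2.connectedComponentsWithStats(m.astype(np.uint8)); k=1+st[1:,4].argmax(); r=l==k
r=cv2.morphologyEx(r.astype(np.uint8),cv2.MORPH_OPEN,np.ones((7,7)))>0
print(st[k],r.sum()); print(cv2.minAreaRect(np.argwhere(r)[:,::-1].astype(np.int32)))
b=fit('wrist',r,68,50,95,97,[505,220,.05],i); print(b)
print([at_z('wrist',p,85,i).round(1)[:2] for p in((118,100),(340,36),(373,265))])
# held plate: bottom-plane hole/outline
h=np.zeros(g.shape,bool)
```

```text
[[147 141 140 145 153 150 148 164 166 167]
 [148 140 150 170 169 166 169 164 167 165]
 [167 170 169 159 105  99 101 114 169 165]
 [167  99 103  97  99 101  96 114 169 168]
 [170 155  98  97 170 111  99 109 156 140]
 [169 166  98 183 187 116  66  69 116 132]
 [170 170 102 102  97  99  97  97 116 171]
 [170 166 165  98  94  95  97  95 112 164]
 [169 170 168  95  95  94 122 167 167 168]]
[240  98  18  21 172] 119
((251.5, 108.5), (11.0, 9.0), 90.0)
(array([5.28028133e+02, 2.24526516e+02, 2.91789341e-02]), np.float64(0.9554539729925134))
[array([463.7,  89.8]), array([445.7, 344. ]), array([733.6, 362.9])]
```

View pics/w3z.png

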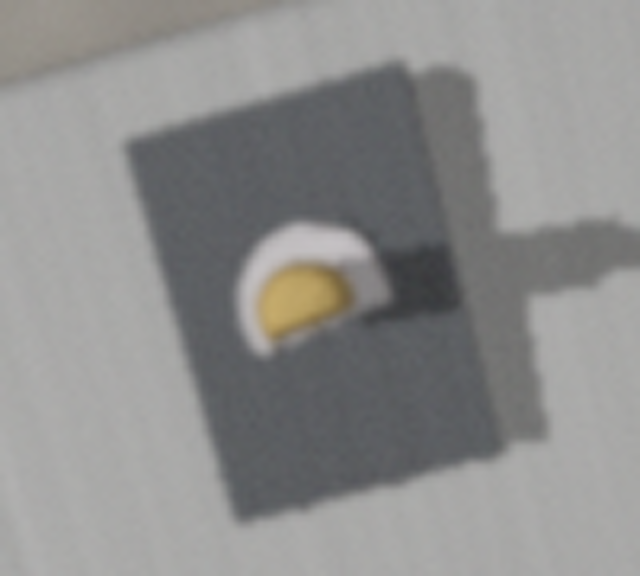

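The zoom shows the block's corners at crop (128,145), (405,62), (502,450) and (238,520). The collar's straight edge runs from (262,355) to (392,300), and the brass D-top is at (303,300).

Run:
```python
from h import *
import pickle
i=pickle.load(open('w3.pkl','rb')); im=cv2.imread('pics/w3.png')
g=cv2.GaussianBlur(im.max(2),(3,3),0).astype(int)
r=np.zeros(g.shape,bool); r[65:155,200:270]=g[65:155,200:270]<108
r=cv2.morphologyEx(r.astype(np.uint8),cv2.MORPH_OPEN,np.ones((5,5)))>0
n,l,st,ce=cv2.connectedComponentsWithStats(r.astype(np.uint8)); r=l==(1+st[1:,4].argmax()); print(r.sum())
print('fit',fit('wrist',r,68,50,96,97,[505,220,.05],i))
c=lambda p:np.array(p)/6.4+[186-.42,65-.42]
P=np.array([at_z('wrist',c(p),97,i)[:2] for p in((128,145),(405,62),(502,450),(238,520))])
print(P.round(1),P.mean(0),[np.linalg.norm(P[k]-P[k-1]).round(1) for k in range(4)])
a=lambda v:np.arctan2(v[1],v[0]).round(3)
print('yaw long',a(P[3]-P[0]),a(P[2]-P[1]),'short-90',a(P[1]-P[0])-np.pi/2,a(P[2]-P[3])-np.pi/2)
E1,E2=[at_z('wrist',c(p),101,i)[:2] for p in((262,355),(392,300))]; print('collar edge',E1,E2,'flat dir',a(E2-E1)-np.pi/2,np.linalg.norm(E2-E1))
B1,B2=[at_z('wrist',c(p),145,i)[:2] for p in((270,340),(345,305))]; print('brass flat dir',a(B2-B1)-np.pi/2,np.linalg.norm(B2-B1),(B1+B2)/2)
# held plate corners of top face / hole
s=get_state(); print(s['position'],np.arctan2(s['tcp_rot'][1,0],s['tcp_rot'][0,0]))
z=s['position'][2]-4
Q=box(s['position'][0],s['position'][1],np.arctan2(s['tcp_rot'][1,0],s['tcp_rot'][0,0]),68,50,z,z+16)
print(np.array([proj('wrist',q,i) for q in Q]).round(1))
```

```text
2267
fit (array([5.02302212e+02, 2.20320111e+02, 6.82669989e-02]), np.float64(0.038929440389294356))
[[469.9 192.5]
 [465.9 241. ]
 [531.9 246.1]
 [535.4 197.4]] [500.77895982 219.2577172 ] [np.float64(65.6), np.float64(48.7), np.float64(66.3), np.float64(48.9)]
yaw long 0.074 0.077 short-90 0.08420367320510347 0.07020367320510346
collar edge [507.80122453 207.95462673] [502.99199106 231.76014207] flat dir 0.19920367320510346 24.28644244855101
brass flat dir 0.23420367320510338 12.277748470945356 [502.70650609 219.30026196]
[569.84561092 220.53454655 279.989962  ] 2.9537839063450786
[[288.7 292.9]
 [206.7 292.8]
 [294.2 185.8]
 [201.2 185.7]
 [292.6 311.5]
 [202.6 311.4]
 [299.3 195.1]
 [195.8 195. ]]
```

Call:
{"method": "move_arm", "body": {"commands": [{"travel":[0.06,-0.012,0.05],"delta_rot":[0,0,-0.06],"grip":1},{"travel":[0.12,-0.024,0.1],"delta_rot":[0,0,-0.12],"grip":1},{"travel":[0.169,-0.0355,0.16],"delta_rot":[0,0,-0.176],"grip":1},{"travel":[0.169,-0.0355,0.22],"delta_rot":[0,0,-0.176],"grip":1},{"travel":[0.169,-0.0355,0.27],"delta_rot":[0,0,-0.176],"grip":1},{"travel":[0.169,-0.0355,0.3],"delta_rot":[0,0,-0.176],"grip":1},{"travel":[0.169,-0.0355,0.3],"delta_rot":[0,0,-0.176],"grip":1},{"travel":[0.169,-0.0355,0.3],"delta_rot":[0,0,-0.176],"grip":1},{"travel":[0.169,-0.0355,0.3],"delta_rot":[0,0,-0.176],"grip":1}]}}

```text
time_s: 8.4
position: [501.7, 220.5, 160.9]
tcp_rot: [[-0.997, -0.077, 0.002], [-0.077, 0.997, 0.001], [-0.002, 0.001, -1.0]]
wrist_force: [-0.5, 0.1, -1.1]
finger_gap: 48.8
grip_force: 42.5
```

Run:
```python
from h import *
import pickle
i=camera_info('wrist'); im=snap('wrist','w4'); pickle.dump(i,open('w4.pkl','wb')); s=get_state()
h=np.arctan2(s['tcp_rot'][1,0],s['tcp_rot'][0,0]); print(s['position'],h,s['time_s'])
z=s['position'][2]-4
print('boss model',np.array([proj('wrist',q,i) for q in box(500.6,219.2,.076,68,50,85,97)]).round(1).tolist())
print('plate',np.array([proj('wrist',q,i) for q in box(*s['position'][:2],h,68,50,z,z+16)]).round(1).tolist())
print('stem top',proj('wrist',[500.6,219.2,145],i), 'hole', proj('wrist',[*s['position'][:2],z+16],i))
cv2.imwrite('pics/w4z.png',cv2.resize(cv2.imread('pics/w4.png')[80:330,150:350],None,fx=2.4,fy=2.4,interpolation=cv2.INTER_CUBIC))
```

```text
[501.67211463 220.50870355 160.89061356] -3.0641208591866556 8.45
boss model [[213.9, 157.8], [277.9, 157.9], [216.6, 236.6], [275.2, 236.8], [212.0, 160.9], [279.5, 161.0], [215.0, 243.4], [276.6, 243.5]]
plate [[288.0, 292.1], [206.1, 292.0], [293.4, 185.1], [200.5, 185.1], [291.9, 310.6], [202.0, 310.5], [298.5, 194.4], [195.1, 194.3]]
stem top [245.11218533 231.05842715] hole [246.88964747 256.51248995]
```

View pics/w4z.png

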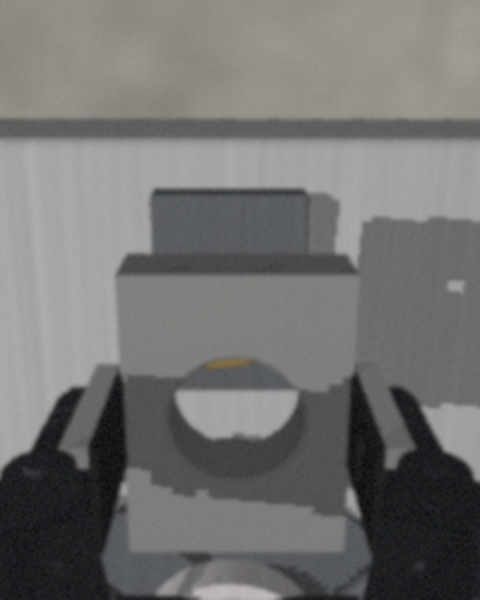

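The crop shows the block's -x edge at crop (152..307, 195). The plate's top edge is at (117..357, 273), and the brass is visible through the hole at (229,362). The plate sits about 1–2 mm too far to +y, so I'll correct that and lower it partway.

Call:
{"method": "move_arm", "body": {"commands": [{"travel":[0,-0.0023,0.0],"delta_rot":[0,0,0],"grip":1},{"travel":[0,-0.0023,0.0],"delta_rot":[0,0,0],"grip":1},{"travel":[0,-0.0023,0.03],"delta_rot":[0,0,0],"grip":1},{"travel":[0,-0.0023,0.06],"delta_rot":[0,0,0],"grip":1},{"travel":[0,-0.0023,0.06],"delta_rot":[0,0,0],"grip":1},{"travel":[0,-0.0023,0.06],"delta_rot":[0,0,0],"grip":1}]}}

```text
time_s: 9.05
position: [500.1, 219.0, 134.7]
tcp_rot: [[-0.997, -0.078, -0.002], [-0.078, 0.997, -0.001], [0.002, -0.001, -1.0]]
wrist_force: [0.2, 0.2, -0.7]
finger_gap: 48.8
grip_force: 42.5
```

Run:
```python
from h import *
i=camera_info('wrist'); im=snap('wrist','w5'); s=get_state()
print(s['position'],np.arctan2(s['tcp_rot'][1,0],s['tcp_rot'][0,0]),s['wrist_force'],s['time_s'])
c=im[:,:,:].astype(int); b=(c[:,:,0]-c[:,:,2]>45); b[:, :200]=0;b[:,300:]=0;b[:180]=0;b[330:]=0
p=np.argwhere(b); print('brass',p.min(0),p.max(0),p.mean(0),len(p)) if len(p) else print('none')
print('stem top pred',proj('wrist',[500.6,219.2,145],i))
g=im.max(2).astype(int)
print('row150',g[150,200:300].tolist()); print('row215',g[215,190:310:2].tolist()); print('col225',g[120:330:2,225].tolist())
```

```text
[500.54320144 219.2249052  135.31336483] -3.0638227868671835 [-0.31487896 -0.01707116 -0.34704894] 9.1
brass [230 235] [257 258] [243.91083916 246.36888112] 572
stem top pred [247.07320642 255.66302043]
row150 [163, 163, 162, 165, 164, 164, 165, 167, 166, 166, 167, 165, 163, 164, 162, 167, 166, 167, 164, 163, 163, 164, 166, 167, 165, 166, 165, 167, 163, 164, 165, 165, 165, 164, 164, 163, 165, 165, 163, 166, 163, 163, 162, 163, 166, 165, 167, 169, 169, 169, 168, 165, 164, 163, 164, 165, 165, 166, 166, 165, 163, 161, 160, 160, 160, 163, 165, 164, 163, 162, 161, 162, 163, 162, 162, 163, 165, 166, 163, 162, 162, 162, 161, 162, 162, 164, 165, 166, 164, 162, 163, 163, 166, 163, 165, 162, 160, 160, 160, 160]
row215 [168, 169, 165, 165, 156, 130, 127, 128, 128, 127, 128, 127, 129, 128, 129, 128, 129, 129, 127, 129, 127, 128, 130, 129, 128, 128, 130, 129, 127, 127, 126, 128, 130, 128, 128, 128, 126, 128, 129, 125, 128, 128, 124, 128, 128, 128, 127, 129, 129, 126, 127, 128, 126, 128, 121, 112, 109, 111, 109, 109]
col225 [141, 138, 139, 137, 139, 136, 139, 112, 92, 96, 96, 95, 112, 148, 159, 166, 168, 168, 166, 168, 168, 170, 166, 165, 105, 60, 88, 97, 96, 98, 96, 96, 92, 80, 75, 74, 76, 100, 127, 128, 129, 129, 130, 129, 130, 128, 127, 129, 128, 127, 128, 128, 127, 127, 128, 127, 126, 126, 125, 93, 84, 92, 93, 93, 89, 84, 70, 61, 65, 64, 65, 69, 68, 66, 71, 78, 81, 80, 84, 81, 85, 84, 82, 92, 126, 124, 128, 126, 124, 125, 126, 126, 125, 125, 124, 103, 95, 94, 94, 93, 96, 94, 91, 87, 49]
```

Call:
{"method": "move_arm", "body": {"commands": [{"travel":[0,-0.0023,0.01],"delta_rot":[0,0,0],"grip":1},{"travel":[0,-0.0023,0.03],"delta_rot":[0,0,0],"grip":1},{"travel":[0,-0.0023,0.05],"delta_rot":[0,0,0],"grip":1},{"travel":[0,-0.0023,0.07],"delta_rot":[0,0,0],"grip":1},{"travel":[0,-0.0023,0.08],"delta_rot":[0,0,0],"grip":1},{"travel":[0,-0.0023,0.088],"delta_rot":[0,0,0],"grip":1},{"travel":[0,-0.0023,0.088],"delta_rot":[0,0,0],"grip":1},{"travel":[0,-0.0023,0.088],"delta_rot":[0,0,0],"grip":1}]}}

```text
time_s: 9.9
position: [500.7, 218.3, 101.0]
tcp_rot: [[-0.997, -0.078, -0.0], [-0.078, 0.997, -0.0], [0.0, -0.0, -1.0]]
wrist_force: [-2.9, -0.7, 5.0]
finger_gap: 48.8
grip_force: 43.2
```

Call:
{"method": "move_arm", "body": {"commands": [{"travel":[0,0,0],"delta_rot":[0,0,0],"grip":-1},{"travel":[0,0,0],"delta_rot":[0,0,0],"grip":-1},{"travel":[0,0,0],"delta_rot":[0,0,0],"grip":-1},{"travel":[0,0,-0.05],"delta_rot":[0,0,0],"grip":-1},{"travel":[0,0,-0.15],"delta_rot":[0,0,0],"grip":-1},{"travel":[0,0,-0.27],"delta_rot":[0,0,0],"grip":-1},{"travel":[0,0,-0.36],"delta_rot":[0,0,0],"grip":-1},{"travel":[0,0,-0.4],"delta_rot":[0,0,0],"grip":-1},{"travel":[0,0,-0.4],"delta_rot":[0,0,0],"grip":-1},{"travel":[0,0,-0.4],"delta_rot":[0,0,0],"grip":-1},{"travel":[0,0,-0.4],"delta_rot":[0,0,0],"grip":-1}]}}

```text
time_s: 11.0
position: [500.0, 218.0, 258.7]
tcp_rot: [[-0.997, -0.078, -0.003], [-0.078, 0.997, -0.001], [0.003, -0.001, -1.0]]
wrist_force: [-0.2, 0.8, -0.1]
finger_gap: 85.2
grip_force: 0.0
```

Run:
```python
from h import *
import pickle
i=camera_info('wrist'); im=snap('wrist','w6'); pickle.dump(i,open('w6.pkl','wb'))
for t in('spacer','bezel','stem_top'):
    for m in masks_of('wrist',t)[:2]: 
        print(t,round(m['score'],2),np.round(m['location']),m['region'].sum(),np.median(im[m['region']],axis=0), fit('wrist',m['region'],68,50,85,113,[500.5,219,.077],i) if m['region'].sum()>800 else at_z('wrist',m['location'],145,i))
s=get_state(); print(s['position'],np.arctan2(s['tcp_rot'][1,0],s['tcp_rot'][0,0]),s['wrist_force'],s['time_s'])
cv2.imwrite('pics/w6z.png',cv2.resize(cv2.imread('pics/w6.png')[120:260,170:330],None,fx=4,fy=4,interpolation=cv2.INTER_CUBIC))
```

```text
spacer 0.9 [250. 167.] 2498 [120. 119. 118.] (array([5.01042377e+02, 2.19440097e+02, 7.05581574e-02]), np.float64(0.03171907094327697))
spacer 0.64 [ 24. 116.] 2141 [42. 41. 42.] (array([ 5.005e+02,  2.190e+02, -1.730e-01]), np.float64(1.0))
bezel 0.62 [249. 177.] 276 [133.  116.5  76. ] [489.38531146 218.72565984 145.        ]
bezel 0.34 [249. 227.] 38677 [149. 149. 147.] (array([4.79011474e+02, 2.27346379e+02, 6.21052264e-02]), np.float64(0.9276070666921142))
stem_top 0.79 [248. 181.] 195 [137. 117.  72.] [493.63074507 217.93110905 145.        ]
[500.30541543 218.17334173 259.2790496 ] -3.063846926542132 [ 0.45960923  0.57725211 -0.68894854] 11.2
```

View pics/w6z.png

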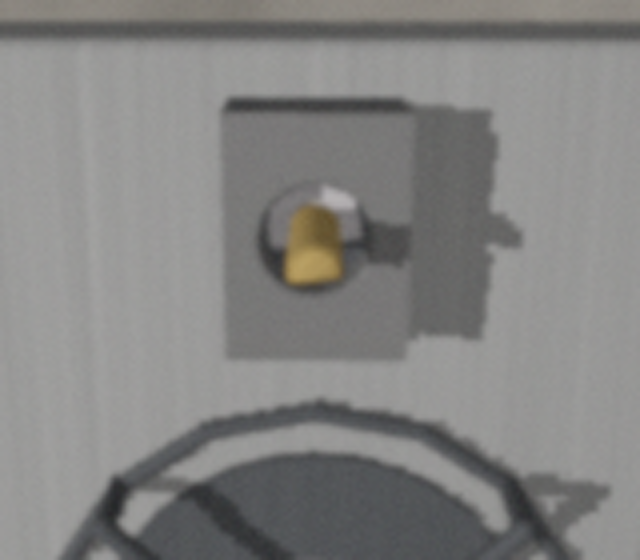

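The crop shows the spacer flush and square on the block, with the stem standing centrally in its hole at crop (313,240). Next is the bezel.

Call:
{"method": "move_arm", "body": {"commands": [{"travel":[-0.01,-0.1,0],"delta_rot":[0,0,-0.03],"grip":-1},{"travel":[-0.02,-0.22,0],"delta_rot":[0,0,-0.06],"grip":-1},{"travel":[-0.04,-0.34,0],"delta_rot":[0,0,-0.09],"grip":-1},{"travel":[-0.05,-0.46,0],"delta_rot":[0,0,-0.12],"grip":-1},{"travel":[-0.07,-0.58,0.02],"delta_rot":[0,0,-0.15],"grip":-1},{"travel":[-0.09,-0.69,0.06],"delta_rot":[0,0,-0.18],"grip":-1},{"travel":[-0.1,-0.8,0.11],"delta_rot":[0,0,-0.207],"grip":-1},{"travel":[-0.11,-0.89,0.18],"delta_rot":[0,0,-0.207],"grip":-1},{"travel":[-0.117,-0.96,0.26],"delta_rot":[0,0,-0.207],"grip":-1},{"travel":[-0.117,-1.0,0.32],"delta_rot":[0,0,-0.207],"grip":-1},{"travel":[-0.117,-1.0,0.35],"delta_rot":[0,0,-0.207],"grip":-1},{"travel":[-0.117,-1.0,0.35],"delta_rot":[0,0,-0.207],"grip":-1},{"travel":[-0.117,-1.0,0.35],"delta_rot":[0,0,-0.207],"grip":-1},{"travel":[-0.117,-1.0,0.35],"delta_rot":[0,0,-0.207],"grip":-1}]}}

```text
time_s: 12.6
position: [579.6, -176.1, 122.1]
tcp_rot: [[-0.925, -0.38, 0.002], [-0.38, 0.925, -0.0], [-0.002, -0.001, -1.0]]
wrist_force: [-0.3, -0.9, 0.4]
finger_gap: 85.2
grip_force: 0.0
```

Run:
```python
from h import *
look('bezel',68,50,0,10,[581,-204.5,.39],'w7')
```

```text
bezel 0.88 [223.0, 163.0] [168. 168. 166.] (array([ 5.80133558e+02, -2.04348675e+02,  3.79533027e-01]), np.float64(0.012404353405256363))
tcp [ 579.6 -176.2  122. ] heading -2.7521 12.7
```

Call:
{"method": "move_arm", "body": {"commands": [{"travel":[0.0256,-0.0656,0.05],"delta_rot":[0,0,0.0067],"grip":-1},{"travel":[0.0256,-0.0656,0.15],"delta_rot":[0,0,0.0067],"grip":-1},{"travel":[0.0256,-0.0656,0.23],"delta_rot":[0,0,0.0067],"grip":-1},{"travel":[0.0256,-0.0656,0.28],"delta_rot":[0,0,0.0067],"grip":-1},{"travel":[0.0256,-0.0656,0.296],"delta_rot":[0,0,0.0067],"grip":-1},{"travel":[0.0256,-0.0656,0.296],"delta_rot":[0,0,0.0067],"grip":-1},{"travel":[0.0256,-0.0656,0.296],"delta_rot":[0,0,0.0067],"grip":-1},{"travel":[0.0256,-0.0656,0.296],"delta_rot":[0,0,0.0067],"grip":1},{"travel":[0.0256,-0.0656,0.296],"delta_rot":[0,0,0.0067],"grip":1},{"travel":[0.0256,-0.0656,0.296],"delta_rot":[0,0,0.0067],"grip":1},{"travel":[0.0256,-0.0656,0.296],"delta_rot":[0,0,0.0067],"grip":1},{"travel":[0.0256,-0.0656,0.296],"delta_rot":[0,0,0.0067],"grip":1},{"travel":[0.0256,-0.0656,0.296],"delta_rot":[0,0,0.0067],"grip":1}]}}

```text
time_s: 14.0
position: [579.9, -205.2, 3.5]
tcp_rot: [[-0.929, -0.369, 0.002], [-0.369, 0.929, -0.0], [-0.002, -0.001, -1.0]]
wrist_force: [-1.5, 0.7, 6.7]
finger_gap: 48.0
grip_force: 40.6
```

Call:
{"method": "move_arm", "body": {"commands": [{"travel":[0,0,-0.08],"delta_rot":[0,0,0],"grip":1},{"travel":[0,0,-0.2],"delta_rot":[0,0,0],"grip":1},{"travel":[0,0.06,-0.3],"delta_rot":[0,0,0.02],"grip":1},{"travel":[-0.02,0.14,-0.4],"delta_rot":[0,0,0.04],"grip":1},{"travel":[-0.04,0.24,-0.47],"delta_rot":[0,0,0.06],"grip":1},{"travel":[-0.07,0.35,-0.5],"delta_rot":[0,0,0.09],"grip":1},{"travel":[-0.09,0.46,-0.5],"delta_rot":[0,0,0.12],"grip":1},{"travel":[-0.11,0.57,-0.5],"delta_rot":[0,0,0.15],"grip":1},{"travel":[-0.13,0.68,-0.5],"delta_rot":[0,0,0.17],"grip":1},{"travel":[-0.15,0.79,-0.5],"delta_rot":[0,0,0.19],"grip":1},{"travel":[-0.17,0.88,-0.5],"delta_rot":[0,0,0.2013],"grip":1},{"travel":[-0.19,0.95,-0.5],"delta_rot":[0,0,0.2013],"grip":1},{"travel":[-0.209,1.0,-0.5],"delta_rot":[0,0,0.2013],"grip":1},{"travel":[-0.209,1.0,-0.5],"delta_rot":[0,0,0.2013],"grip":1},{"travel":[-0.209,1.0,-0.5],"delta_rot":[0,0,0.2013],"grip":1},{"travel":[-0.209,1.0,-0.5],"delta_rot":[0,0,0.2013],"grip":1}]}}

```text
time_s: 15.6
position: [509.0, 196.9, 202.2]
tcp_rot: [[-0.997, -0.075, -0.0], [-0.075, 0.997, -0.0], [0.0, -0.0, -1.0]]
wrist_force: [0.1, -0.0, -1.5]
finger_gap: 48.1
grip_force: 42.0
```

Run:
```python
from h import *
s=get_state(); h=np.arctan2(s['tcp_rot'][1,0],s['tcp_rot'][0,0]); print(s['position'],h,s['time_s'],s['finger_gap'])
i=camera_info('wrist'); im=snap('wrist','w8'); s=get_state(); p=s['position'];h=np.arctan2(s['tcp_rot'][1,0],s['tcp_rot'][0,0]); print(p,h)
d=np.array([500.8,218.3,165])-p; print('tool delta/400',(s['tcp_rot'].T@d/400).round(4),'rot',-((-3.064-h))/1.5)
for m in masks_of('wrist','bezel')[:2]: print(round(m['score'],2),np.round(m['location']),np.median(im[m['region']],axis=0),fit('wrist',m['region'],68,50,p[2]-3.5,p[2]+6.5,[p[0],p[1],h+np.pi],i))
```

```text
[509.01269978 196.86211293 202.15965186] -3.066129424364951 15.6 48.10443512919955
[509.05893834 196.72945903 202.15042643] -3.0665745798598407
tool delta/400 [0.0165 0.0554 0.0929] rot -0.0017163865732271095
0.67 [250. 226.] [151. 151. 150.] (array([5.08607215e+02, 1.97780738e+02, 7.75786477e-02]), np.float64(0.008039205813738848))
```

Call:
{"method": "move_arm", "body": {"commands": [{"travel":[0.0165,0.0554,0.04],"delta_rot":[0,0,-0.0017],"grip":1},{"travel":[0.0165,0.0554,0.09],"delta_rot":[0,0,-0.0017],"grip":1},{"travel":[0.0165,0.0554,0.09],"delta_rot":[0,0,-0.0017],"grip":1},{"travel":[0.0165,0.0554,0.09],"delta_rot":[0,0,-0.0017],"grip":1},{"travel":[0.0165,0.0554,0.09],"delta_rot":[0,0,-0.0017],"grip":1}]}}

```text
time_s: 16.2
position: [501.6, 218.9, 167.1]
tcp_rot: [[-0.997, -0.078, 0.001], [-0.078, 0.997, 0.0], [-0.001, 0.0, -1.0]]
wrist_force: [0.2, -0.5, -0.3]
finger_gap: 48.2
grip_force: 42.0
```

Call:
{"method": "move_arm", "body": {"commands": [{"travel":[0,0,0.03],"delta_rot":[0,0,0],"grip":1},{"travel":[0,0,0.06],"delta_rot":[0,0,0],"grip":1},{"travel":[0,0,0.09],"delta_rot":[0,0,0],"grip":1},{"travel":[0,0,0.11],"delta_rot":[0,0,0],"grip":1},{"travel":[0,0,0.117],"delta_rot":[0,0,0],"grip":1},{"travel":[0,0,0.117],"delta_rot":[0,0,0],"grip":1},{"travel":[0,0,0.117],"delta_rot":[0,0,0],"grip":1}]}}

```text
time_s: 16.9
position: [501.0, 219.4, 119.5]
tcp_rot: [[-0.997, -0.079, 0.0], [-0.079, 0.997, 0.0], [-0.0, 0.0, -1.0]]
wrist_force: [0.5, 0.6, -0.3]
finger_gap: 48.1
grip_force: 42.0
```

Call:
{"method": "move_arm", "body": {"commands": [{"travel":[0,-0.0027,0],"delta_rot":[0,0,0],"grip":1},{"travel":[0,-0.0027,0.004],"delta_rot":[0,0,0],"grip":1},{"travel":[0,-0.0027,0.009],"delta_rot":[0,0,0],"grip":1},{"travel":[0,-0.0027,0.009],"delta_rot":[0,0,0],"grip":1},{"travel":[0,-0.0027,0.009],"delta_rot":[0,0,0],"grip":1}]}}

```text
time_s: 17.4
position: [501.3, 218.3, 116.6]
tcp_rot: [[-0.997, -0.079, 0.001], [-0.079, 0.997, 0.0], [-0.001, 0.0, -1.0]]
wrist_force: [-1.0, -0.2, 5.2]
finger_gap: 48.0
grip_force: 42.7
```

Call:
{"method": "move_arm", "body": {"commands": [{"travel":[0,0,0],"delta_rot":[0,0,0],"grip":-1},{"travel":[0,0,0],"delta_rot":[0,0,0],"grip":-1},{"travel":[0,0,0],"delta_rot":[0,0,0],"grip":-1},{"travel":[0,0,-0.05],"delta_rot":[0,0,0],"grip":-1},{"travel":[0,0,-0.15],"delta_rot":[0,0,0],"grip":-1},{"travel":[0,0,-0.26],"delta_rot":[0,0,0],"grip":-1},{"travel":[0,0,-0.34],"delta_rot":[0,0,0],"grip":-1},{"travel":[0,0,-0.36],"delta_rot":[0,0,0],"grip":-1},{"travel":[0,0,-0.36],"delta_rot":[0,0,0],"grip":-1},{"travel":[0,0,-0.36],"delta_rot":[0,0,0],"grip":-1},{"travel":[0,0,-0.36],"delta_rot":[0,0,0],"grip":-1}]}}

```text
time_s: 18.5
position: [499.9, 217.7, 257.7]
tcp_rot: [[-0.997, -0.079, -0.003], [-0.079, 0.997, -0.001], [0.003, -0.001, -1.0]]
wrist_force: [-1.3, 0.7, 0.4]
finger_gap: 85.5
grip_force: 0.0
```

Run:
```python
from h import *
import pickle
i=camera_info('wrist'); im=snap('wrist','w9'); pickle.dump(i,open('w9.pkl','wb'))
for t in('bezel','spacer','stem_top'):
    for m in masks_of('wrist',t)[:2]: 
        print(t,round(m['score'],2),np.round(m['location']),m['region'].sum(),np.median(im[m['region']],axis=0), fit('wrist',m['region'],68,50,85 if t=='spacer' else 113,123,[500.5,219,.077],i) if m['region'].sum()>800 else '')
s=get_state(); print(s['position'],np.arctan2(s['tcp_rot'][1,0],s['tcp_rot'][0,0]),s['wrist_force'],s['time_s'])
cv2.imwrite('pics/w9z.png',cv2.resize(cv2.imread('pics/w9.png')[120:260,170:330],None,fx=4,fy=4,interpolation=cv2.INTER_CUBIC))
```

```text
bezel 0.87 [256. 172.] 2610 [148. 147. 146.] (array([5.01614966e+02, 2.19832889e+02, 7.83772102e-02]), np.float64(0.011544288262028468))
spacer 0.95 [ 26. 114.] 2190 [42. 41. 42.] (array([ 5.005e+02,  2.190e+02, -1.730e-01]), np.float64(1.0))
spacer 0.8 [251. 148.] 255 [77. 76. 74.] 
stem_top 0.63 [251. 180.] 275 [126. 110.  73.] 
[500.40740784 217.97121679 258.66672374] -3.0628699632935934 [-0.20836279  0.20749988 -0.64528786] 18.7
```

View pics/w9z.png

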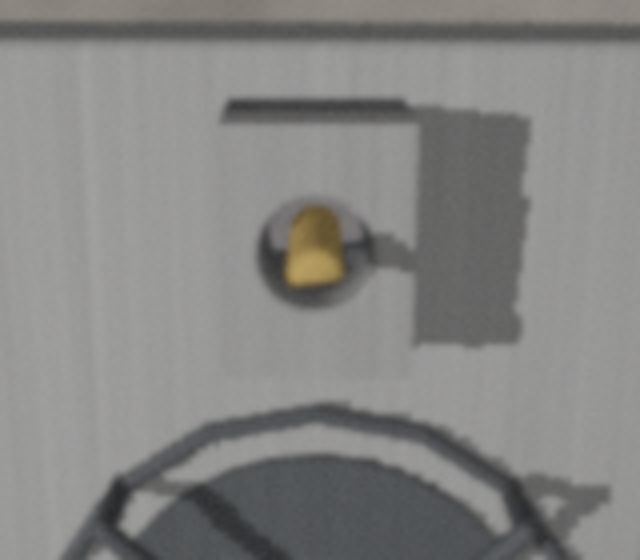

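The crop shows the bezel square on the spacer, their outlines coinciding, with the stem centred in the hole at (315,245). Now the knob.

Call:
{"method": "move_arm", "body": {"commands": [{"travel":[-0.01,-0.1,0],"delta_rot":[0,0,0],"grip":-1},{"travel":[-0.02,-0.22,0],"delta_rot":[0,0,0],"grip":-1},{"travel":[-0.03,-0.34,0],"delta_rot":[0,0,0],"grip":-1},{"travel":[-0.05,-0.46,0],"delta_rot":[0,0,0],"grip":-1},{"travel":[-0.06,-0.58,0],"delta_rot":[0,0,0],"grip":-1},{"travel":[-0.07,-0.7,0],"delta_rot":[0,0,0],"grip":-1},{"travel":[-0.08,-0.8,0],"delta_rot":[0,0,0],"grip":-1},{"travel":[-0.09,-0.9,0],"delta_rot":[0,0,0],"grip":-1}]}}

```text
time_s: 19.5
position: [564.9, -139.8, 259.3]
tcp_rot: [[-0.997, -0.078, -0.0], [-0.078, 0.997, 0.0], [0.0, 0.0, -1.0]]
wrist_force: [0.4, -0.3, -0.2]
finger_gap: 85.5
grip_force: 0.0
```

Call:
{"method": "move_arm", "body": {"commands": [{"travel":[-0.01,-0.1,0.02],"delta_rot":[0,0,0.05],"grip":-1},{"travel":[-0.02,-0.22,0.05],"delta_rot":[0,0,0.1],"grip":-1},{"travel":[-0.03,-0.33,0.1],"delta_rot":[0,0,0.15],"grip":-1},{"travel":[-0.04,-0.43,0.16],"delta_rot":[0,0,0.187],"grip":-1},{"travel":[-0.05,-0.51,0.23],"delta_rot":[0,0,0.187],"grip":-1},{"travel":[-0.05,-0.54,0.28],"delta_rot":[0,0,0.187],"grip":-1},{"travel":[-0.05,-0.54,0.295],"delta_rot":[0,0,0.187],"grip":-1},{"travel":[-0.05,-0.54,0.295],"delta_rot":[0,0,0.187],"grip":-1},{"travel":[-0.05,-0.54,0.295],"delta_rot":[0,0,0.187],"grip":-1},{"travel":[-0.05,-0.54,0.295],"delta_rot":[0,0,0.187],"grip":-1}]}}

```text
time_s: 20.5
position: [603.0, -351.0, 143.6]
tcp_rot: [[-0.98, 0.199, 0.002], [0.199, 0.98, -0.001], [-0.002, -0.001, -1.0]]
wrist_force: [0.6, 0.1, -0.2]
finger_gap: 85.4
grip_force: 0.0
```

Run:
```python
from h import *
import pickle
i9=pickle.load(open('w9.pkl','rb')); print('flat edge',at_z('wrist',(248.6,191.1),145,i9))
i=camera_info('wrist'); im=snap('wrist','w10'); pickle.dump(i,open('w10.pkl','wb'))
s=get_state(); print(s['position'],np.arctan2(s['tcp_rot'][1,0],s['tcp_rot'][0,0]),s['time_s'])
for m in masks_of('wrist','knob')[:2]: print(round(m['score'],2),np.round(m['location']),m['region'].sum(),at_z('wrist',m['location'],20,i))
p=proj('wrist',[602.5,-352,20],i).round().astype(int); print(p); x,y=p[0]-50,p[1]-50
print(x,y); cv2.imwrite('pics/w10z.png',cv2.resize(cv2.imread('pics/w10.png')[y:y+100,x:x+100],None,fx=6,fy=6,interpolation=cv2.INTER_CUBIC))
```

```text
flat edge [502.86192748 218.87866877 145.        ]
[ 603.0105772  -351.03228165  143.5766103 ] 2.9411323609377678 20.55
0.96 [244. 188.] 1385 [ 606.00057667 -354.98026499   20.        ]
[247 184]
197 134
```

View pics/w10z.png

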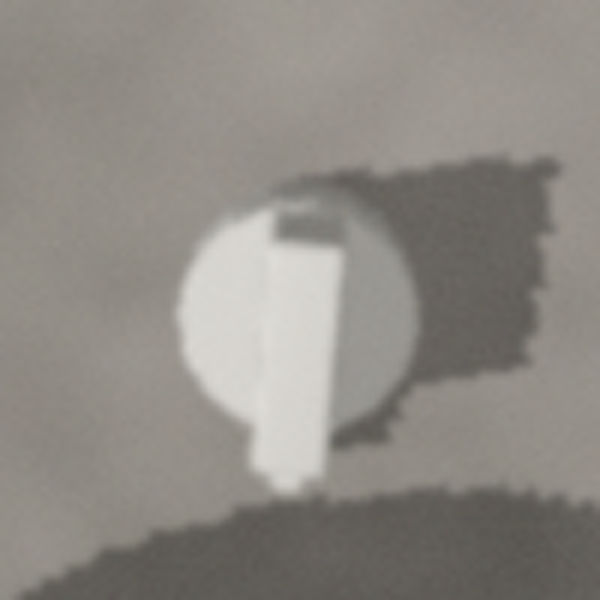

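The crop shows the knob's grip bar with its near end at crop (308,245) and its far end at (288,475). The nose is visible at the lower (+x) end at (288,490), and the skirt is centred at about (299,320).

Run:
```python
from h import *
import pickle
i=pickle.load(open('w10.pkl','rb')); c=lambda u,v:np.array([197+u/6-.42,134+v/6-.42])
A,B=[at_z('wrist',c(*p),40,i)[:2] for p in((308,245),(288,473))]; d=B-A; print('bar',A,B,np.hypot(*d),'mid',(A+B)/2,'yaw',np.arctan2(d[1],d[0]))
L,R=[at_z('wrist',c(*p),18,i)[:2] for p in((178,318),(420,318))]; print('skirt',L,R,np.hypot(*(R-L)),(L+R)/2)
T=at_z('wrist',c(299,200),18,i)[:2];print('top',T)
s=get_state(); ctr=(A+B)/2; h=np.arctan2(s['tcp_rot'][1,0],s['tcp_rot'][0,0]); y=np.arctan2(d[1],d[0])
print(s['tcp_rot'].T@(np.array([*ctr,0])-s['position'])/400,'rot',-((y+np.pi-h+np.pi)%(2*np.pi)-np.pi)/1.5)
```

```text
bar [ 588.2856767  -347.70758949] [ 623.54467161 -358.04434066] 36.742960500964195 mid [ 605.91517416 -352.87596507] yaw -0.2851756681770811
skirt [ 601.60574796 -372.36611395] [ 609.52280009 -333.20171955] 39.956595246754034 [ 605.56427403 -352.78391675]
top [ 586.07619515 -348.79543802]
[-0.00750381 -0.00256129  0.35846219] rot 0.05637492445542976
```

Call:
{"method": "move_arm", "body": {"commands": [{"travel":[-0.0083,-0.0039,0.05],"delta_rot":[0,0,0.0564],"grip":-1},{"travel":[-0.0083,-0.0039,0.15],"delta_rot":[0,0,0.0564],"grip":-1},{"travel":[-0.0083,-0.0039,0.24],"delta_rot":[0,0,0.0564],"grip":-1},{"travel":[-0.0083,-0.0039,0.29],"delta_rot":[0,0,0.0564],"grip":-1},{"travel":[-0.0083,-0.0039,0.305],"delta_rot":[0,0,0.0564],"grip":-1},{"travel":[-0.0083,-0.0039,0.305],"delta_rot":[0,0,0.0564],"grip":-1},{"travel":[-0.0083,-0.0039,0.305],"delta_rot":[0,0,0.0564],"grip":1},{"travel":[-0.0083,-0.0039,0.305],"delta_rot":[0,0,0.0564],"grip":1},{"travel":[-0.0083,-0.0039,0.305],"delta_rot":[0,0,0.0564],"grip":1},{"travel":[-0.0083,-0.0039,0.305],"delta_rot":[0,0,0.0564],"grip":1},{"travel":[-0.0083,-0.0039,0.305],"delta_rot":[0,0,0.0564],"grip":1},{"travel":[-0.0083,-0.0039,0.305],"delta_rot":[0,0,0.0564],"grip":1},{"travel":[-0.0083,-0.0039,0.305],"delta_rot":[0,0,0.0564],"grip":1},{"travel":[-0.0083,-0.0039,0.305],"delta_rot":[0,0,0.0564],"grip":1},{"travel":[-0.0083,-0.0039,0.305],"delta_rot":[0,0,0.0564],"grip":1},{"travel":[-0.0083,-0.0039,0.305],"delta_rot":[0,0,0.0564],"grip":1}], "squeeze": 60}}

```text
time_s: 22.2
position: [605.4, -354.1, 20.3]
tcp_rot: [[-0.959, 0.282, 0.001], [0.282, 0.959, -0.001], [-0.001, -0.0, -1.0]]
wrist_force: [-0.2, -0.5, 5.7]
finger_gap: 10.6
grip_force: 59.9
```

Call:
{"method": "move_arm", "body": {"commands": [{"travel":[0,0,-0.08],"delta_rot":[0,0,0],"grip":1},{"travel":[0,0,-0.2],"delta_rot":[0,0,0],"grip":1},{"travel":[0.02,0.04,-0.31],"delta_rot":[0,0,0],"grip":1},{"travel":[0.06,0.12,-0.39],"delta_rot":[0,0,0],"grip":1},{"travel":[0.11,0.21,-0.46],"delta_rot":[0,0,0],"grip":1},{"travel":[0.16,0.31,-0.5],"delta_rot":[0,0,0],"grip":1},{"travel":[0.21,0.41,-0.5],"delta_rot":[0,0,0],"grip":1},{"travel":[0.26,0.51,-0.5],"delta_rot":[0,0,0],"grip":1},{"travel":[0.31,0.61,-0.5],"delta_rot":[0,0,0],"grip":1},{"travel":[0.36,0.71,-0.5],"delta_rot":[0,0,0],"grip":1},{"travel":[0.41,0.81,-0.5],"delta_rot":[0,0,0],"grip":1},{"travel":[0.45,0.9,-0.5],"delta_rot":[0,0,0],"grip":1}]}}

```text
time_s: 23.4
position: [532.7, 44.3, 219.3]
tcp_rot: [[-0.959, 0.282, -0.001], [0.282, 0.959, 0.0], [0.001, -0.0, -1.0]]
wrist_force: [0.9, -0.5, -1.0]
finger_gap: 10.9
grip_force: 59.2
```

Call:
{"method": "move_arm", "body": {"commands": [{"travel":[0.05,0.1,0],"delta_rot":[0,0,-0.08],"grip":1},{"travel":[0.1,0.2,0],"delta_rot":[0,0,-0.16],"grip":1},{"travel":[0.15,0.3,0],"delta_rot":[0,0,-0.24],"grip":1},{"travel":[0.19,0.37,0],"delta_rot":[0,0,-0.3],"grip":1},{"travel":[0.206,0.397,0],"delta_rot":[0,0,-0.324],"grip":1},{"travel":[0.206,0.397,0],"delta_rot":[0,0,-0.324],"grip":1},{"travel":[0.206,0.397,0],"delta_rot":[0,0,-0.324],"grip":1},{"travel":[0.206,0.397,0],"delta_rot":[0,0,-0.324],"grip":1},{"travel":[0.206,0.397,0],"delta_rot":[0,0,-0.324],"grip":1}]}}

```text
time_s: 24.3
position: [500.2, 216.7, 219.7]
tcp_rot: [[-0.981, -0.196, -0.0], [-0.196, 0.981, -0.0], [0.0, -0.0, -1.0]]
wrist_force: [-0.6, 0.7, -0.5]
finger_gap: 10.7
grip_force: 59.2
```

Run:
```python
from h import *
import pickle
i=camera_info('wrist'); im=snap('wrist','w11'); pickle.dump(i,open('w11.pkl','wb'))
s=get_state(); p=s['position'];h=np.arctan2(s['tcp_rot'][1,0],s['tcp_rot'][0,0]); print(p,h,s['time_s'],s['finger_gap'],s['wrist_force'])
print((s['tcp_rot'].T@(np.array([500.6,218.4,175])-p)/400).round(4),-((np.pi+.2-h+np.pi)%(2*np.pi)-np.pi)/1.5)
for t in('knob','stem_top','bezel'):
  for m in masks_of('wrist',t)[:2]:
    q=np.argwhere(m['region']); print(t,round(m['score'],2),np.round(m['location']),q.min(0),q.max(0))
for n,P in(('knob bar top',[0,0,19.7]),('skirt top',[0,0,-2.3]),('under',[0,0,-20.3])): print(n,proj('wrist',p+P,i).round(1))
for a,z in((19,19.7),(-19,19.7),(20,-2.3),(-20,-2.3)):
  d=np.array([np.cos(h+np.pi)*a,np.sin(h+np.pi)*a,z]); print(a,z,proj('wrist',p+d,i).round(1))
g=im.max(2).astype(int); print('col246',g[180:330:3,246].tolist()); print('row col skirt',g[262,190:310:3].tolist())
```

```text
[500.11807405 216.79942161 219.72196282] -2.9441840690422114 24.35 10.67459706782779 [ 0.14611349  0.06719794 -0.34877137]
[-0.002   0.0037  0.1118] -0.0017276103016120221
knob 0.66 [245. 231.] [202 215] [297 282]
stem_top 0.75 [250. 192.] [180 242] [201 258]
bezel 0.56 [256. 174.] [153 222] [212 283]
bezel 0.29 [254. 155.] [149 229] [202 282]
knob bar top [246.9 264.6]
skirt top [247.2 243.3]
under [247.3 229.7]
19 19.7 [247. 297.]
-19 19.7 [246.9 229.4]
20 -2.3 [247.2 273.9]
-20 -2.3 [247.1 210.5]
col246 [114, 115, 143, 145, 145, 168, 186, 176, 144, 144, 152, 193, 139, 134, 132, 136, 131, 182, 202, 202, 202, 202, 155, 141, 141, 141, 142, 141, 141, 141, 139, 141, 139, 140, 140, 138, 140, 141, 139, 169, 183, 184, 184, 184, 182, 182, 179, 179, 179, 181]
row col skirt [146, 90, 88, 90, 90, 87, 32, 30, 32, 29, 55, 90, 98, 96, 75, 23, 116, 140, 140, 142, 139, 140, 140, 94, 30, 114, 127, 122, 91, 42, 29, 29, 28, 50, 79, 56, 95, 101, 103, 107]
```

Call:
{"method": "move_arm", "body": {"commands": [{"travel":[-0.0012,0.0033,0.05],"delta_rot":[0,0,-0.002],"grip":1},{"travel":[-0.0012,0.0033,0.1],"delta_rot":[0,0,-0.002],"grip":1},{"travel":[-0.0012,0.0033,0.128],"delta_rot":[0,0,-0.002],"grip":1},{"travel":[-0.0012,0.0033,0.128],"delta_rot":[0,0,-0.002],"grip":1},{"travel":[-0.0012,0.0033,0.128],"delta_rot":[0,0,-0.002],"grip":1},{"travel":[-0.0012,0.0033,0.128],"delta_rot":[0,0,-0.002],"grip":1}]}}

```text
time_s: 25.1
position: [500.7, 219.6, 169.6]
tcp_rot: [[-0.98, -0.201, 0.001], [-0.201, 0.98, 0.001], [-0.002, 0.0, -1.0]]
wrist_force: [-0.1, -0.4, -0.4]
finger_gap: 10.9
grip_force: 59.2
```

Call:
{"method": "move_arm", "body": {"commands": [{"travel":[0,0,0.01],"delta_rot":[0,0,0],"grip":1},{"travel":[0,0,0.016],"delta_rot":[0,0,0],"grip":1},{"travel":[0,0,0.022],"delta_rot":[0,0,0],"grip":1},{"travel":[0,0,0.022],"delta_rot":[0,0,0],"grip":1}]}}

```text
time_s: 25.5
position: [499.7, 219.0, 159.3]
tcp_rot: [[-0.98, -0.201, -0.001], [-0.201, 0.98, -0.001], [0.001, -0.001, -1.0]]
wrist_force: [0.3, -0.8, -0.1]
finger_gap: 10.7
grip_force: 59.2
```

Call:
{"method": "move_arm", "body": {"commands": [{"travel":[0,0,0.006],"delta_rot":[0,0,0],"grip":1},{"travel":[0,0,0.012],"delta_rot":[0,0,0],"grip":1},{"travel":[0,0,0.018],"delta_rot":[0,0,0],"grip":1},{"travel":[0,0,0.018],"delta_rot":[0,0,0],"grip":1},{"travel":[0,0,0.018],"delta_rot":[0,0,0],"grip":1}]}}

```text
time_s: 26.0
position: [499.7, 219.1, 152.1]
tcp_rot: [[-0.98, -0.201, -0.001], [-0.201, 0.98, -0.001], [0.001, -0.0, -1.0]]
wrist_force: [-0.5, -2.4, -2.5]
finger_gap: 10.5
grip_force: 59.2
```

Call:
{"method": "move_arm", "body": {"commands": [{"travel":[0,-0.001,0.003],"delta_rot":[0,0,0],"grip":1},{"travel":[0,-0.001,0.007],"delta_rot":[0,0,0],"grip":1},{"travel":[0,-0.001,0.011],"delta_rot":[0,0,0],"grip":1},{"travel":[0,-0.001,0.015],"delta_rot":[0,0,0],"grip":1},{"travel":[0,-0.001,0.015],"delta_rot":[0,0,0],"grip":1},{"travel":[0,-0.001,0.015],"delta_rot":[0,0,0],"grip":1},{"travel":[0,-0.001,0.015],"delta_rot":[0,0,0],"grip":1}]}}

```text
time_s: 26.7
position: [500.1, 219.0, 147.2]
tcp_rot: [[-0.98, -0.201, 0.0], [-0.201, 0.98, 0.0], [-0.001, 0.0, -1.0]]
wrist_force: [-4.1, -2.5, 6.8]
finger_gap: 10.6
grip_force: 60.2
```

Call:
{"method": "move_arm", "body": {"commands": [{"travel":[0,-0.0005,0.003],"delta_rot":[0,0,0],"grip":1},{"travel":[0,-0.0005,0.005],"delta_rot":[0,0,0],"grip":1},{"travel":[0,-0.0005,0.005],"delta_rot":[0,0,0],"grip":1},{"travel":[0,-0.0005,0.005],"delta_rot":[0,0,0],"grip":1},{"travel":[0,-0.0005,0.005],"delta_rot":[0,0,0],"grip":1}]}}

```text
time_s: 27.2
position: [500.2, 219.0, 145.5]
tcp_rot: [[-0.98, -0.201, 0.001], [-0.201, 0.98, 0.001], [-0.001, 0.0, -1.0]]
wrist_force: [-4.4, -3.7, 9.2]
finger_gap: 10.5
grip_force: 60.5
```

Run:
```python
from h import *
i=camera_info('wrist'); im=snap('wrist','w12'); s=get_state()
print(s['position'],s['wrist_force'],s['torque'],s['finger_gap'],s['time_s'])
g=im.max(2).astype(int); print(g[180:330:3,246].tolist()); p=s['position'];h=np.arctan2(s['tcp_rot'][1,0],s['tcp_rot'][0,0])
for m in masks_of('wrist','knob')[:2]: q=np.argwhere(m['region']); print(round(m['score'],2),np.round(m['location']),q.min(0),q.max(0))
for t in ('bezel','spacer'):
  for m in masks_of('wrist',t)[:3]: print(t,round(m['score'],2),np.round(m['location']),m['region'].sum(),fit('wrist',m['region'],68,50,85 ,123,[500.5,219,.077],i) if m['score']>.3 else '')
```

```text
[500.20396035 218.9504832  145.47343498] [-4.14464792 -4.2749179   9.75621868] [-0.75568603  0.94981488 -0.02236307] 10.549201544271616 27.25
[147, 149, 149, 150, 150, 149, 150, 148, 145, 144, 154, 184, 132, 132, 134, 136, 134, 179, 199, 201, 200, 200, 165, 141, 138, 139, 139, 139, 139, 138, 138, 138, 140, 139, 139, 138, 138, 138, 138, 96, 91, 87, 87, 86, 87, 88, 86, 87, 86, 86]
0.75 [244. 231.] [202 216] [296 280]
bezel 0.88 [250. 194.] 3194 (array([5.03077533e+02, 2.19203140e+02, 7.01403853e-02]), np.float64(0.2880531737353974))
bezel 0.61 [204. 202.] 42003 (array([477.91615896, 281.9042132 ,  -0.66804806]), np.float64(0.8419752990704201))
spacer 0.7 [256. 174.] 494 (array([5.01301587e+02, 2.19998718e+02, 1.10531960e-01]), np.float64(0.9340619831739412))
```

```bash
python3 -c "
from plant import *
print(hand_in())"
```

```text
the job is handed in; nothing more can be done
None
```

I handed the job in at about 27 s: the spacer and bezel lie square on the block, the knob is fully on the stem, and the gripper is still pressing it about 5.7 mm down (judged from a push of about 9.7 N and the tool height).

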